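# Fit the leg of a riser shelf and draw it tight with its cam lock

### The arm

A 6-joint arm with a two-finger parallel gripper is mounted at the origin on a cart in front of the work surface, level with it; the furniture and walls round the work are solid. World frame = base frame: x ahead of the robot, y to its left, z up, the work surface at z = 0. Lengths are in mm, angles in degrees, forces in N, time in s.
With the tool pointing down it reaches from about 300 to 750 mm from the base axis. Payload 8.5 kg.
Tool frame: the origin (TCP) lies at the very end of the fingers, on their centre line; the grasp point (between the pads) lies 19 mm behind it; z points along the fingers, y is the line along which they close (so a half turn about z gives the same grasp; the last joint's range is limited). The gripper opens to 88 mm and grips with 3 to 60 N. Pads are 18 mm wide; open, the fingers measure 123 mm over their backs; the gripper's body (75 mm by 187 mm) begins 45 mm behind the grasp point.
Start: joints at [59.169, 21.807, 74.336, -0, 83.858, -12.336], TCP at [174.464, 521.577, 238.748] pointing down, gripper open.
Joint ranges: [-178.18, 178.18], [-50.72, 133.34], [12.68, 142.11], [-81.47, 261.47], [9.98, 163.14], [-165.26, 165.26]. Speed limits (degrees/s): [136.94, 136.94, 180, 180, 180, 180].

### API

Orientations are given as a 3x3 rotation matrix whose columns are the frame's x, y, z axes.
In Python, from plant import bot gives the robot as it stands.
- The arm moves only by the tool send_rows, never from a script. Its argument "commands" is a list of rows, each a list of 3 entries, a list of its own where there are three numbers: the turn, a rotation vector about the world's x, y, z in rad, then the shift along the world's x, y, z in mm, then the closure, from 0 (fully open) to 1 (shut). A call has 1 to 10 rows; each row shifts and turns the commanded pose from where the row before left it; what a row does not reach is not made up. A row lasts 1/10 s, in which the tool goes at most 50 mm and 8.59 degrees, less where a joint would pass 70% of its speed; a pose out of reach is approached as far as the arm can. A call with a gripper value outside its range is refused whole. The fingers move at their own pace and stop on an object; "newtons" is the grip in N (left out, the last holds). Time passes only in rows, so rows that do not move let the fingers close. It gives the time, the measured TCP pose, the force, the opening and the grip force at its end, in the units of the state.
- bot.sense(): the state, without advancing time (a new reading comes with each control period).
- bot.get_image(name): name is "side" or "top" or "wrist"; returns the picture (420x560x3 uint8, red, green, blue); there is no depth.
- bot.camera_params(name): a dict with "intrinsics" (3x3 intrinsics, pixels), "view" (4x4, takes a point from world to camera coordinates); the wrist camera has in their place "hand_eye" (4x4, takes a point from camera to tool coordinates, whose origin is the TCP and whose axes are the flange's). Camera axes: x right, y down, z forward; pixel columns grow to the right and rows downward; lengths in mm; the calibration is good to about 2 mm. A picture is of the moment at which its call begins: read the wrist's pose just before it. camera_params takes no time and is no camera call.
- bot.job_done(): hands the job in; it is judged then, once.
Trained networks look in the newest picture that a camera, given by its name, has taken for a name from the list of things; names that differ only in an ending like _2 or _b are one class to them, and where a whole thing is asked for, a point or a joint stands for the part that bears it (a point fixed in the world has none). Each returns a list of dicts, best first, with "conf" (0 to 1); they miss things now and then, are a little off and sometimes report something else, mostly with a low value. They report only what shows in the picture. A call takes as long as a camera call.
- bot.look_for(camera, thing): "location" ([x, y, z] in mm, in world coordinates, good to about 4 mm: the middle of the surface that is visible of it).
The state is a dict: "clock": time; "joints": joint angles; "qvel": joint speeds; "joint_torque": joint torques, N m; "tool_pos": TCP position; "ee_rot": TCP orientation; "wrist_force": force on the tool from outside, world axes, zero at the start; "moment": the same for the moment, N m; "grip_width": finger opening in mm; "grip_force": force on a finger pad.
Only numpy, scipy, OpenCV 4.12 (cv2) and the standard library are available. Lean on these libraries where they do the work, as an engineer would, in place of code of your own. Each camera call takes 0.05 s, during which the arm holds its last target. There are 200 camera calls.

### The job

The small wooden riser shelf lies upside down on its mat with one leg still off. Slide the loose leg up to the bare end of the board so that its dowels and its headed stud go in as far as they will, then turn the cam's wing clockwise until the cam has drawn the leg flush against the board and the joint is firmly tight. Stop as soon as it has bitten tight, because forcing the cam strips it, and leave the things standing about alone.

Things in the scene. Friction and masses are not known exactly. Their poses are not given: they have to be found in the camera images.
- shelf: Riser shelf lying upside down, immovable: pale board 100 mm deep (x), 200 long (y), 30 thick, one leg already fitted at its +y end. Origin on the worktop, under the board's centre line, 60 mm in +y from the bare end; z up. It lies on a 2 mm rubber mat that reaches 142 mm past the bare end: board and loose leg stand at z = 0.002, the board's upper face is at z = 0.032.
- board_end (a point): Middle of the lower edge of the board's bare end face; axes as the shelf's, so -y points out of the end towards the loose leg. In the end face, 15 mm above the mat: a 21 mm bore in the middle, leading to the cam, and a 10.5 mm dowel hole 36 mm to each side, chamfered 2 mm. The leg is flush and centred when leg_face lies on this point.
- wing_top (a point): Point of the shelf at the top of the cam's wing, on the cam's upright axis as drawn, 62 mm in from the bare end (the drilling is up to 1.6 mm off along y) and 62 mm above the worktop. Axes as the shelf's. The wing is an upright steel plate 38 mm long (y at cam angle 0), 10 thick, 27 high, on a 46 mm steel disc let into the board. 60 mm round the axis are clear; legs reach 83 mm above the worktop.
- cam (a joint): Cam angle, rad, grows clockwise from above, -0.2 to 2.8. Within 0.2 of 0 the wing lies along the board and the mouth is open: the stud's head enters up to the hub, the leg then 1 to 4 mm off. Turned on, it hooks the head near 0.9 and draws 3.2 mm/rad: flush at 1.1 to 2.4. Turning takes about 0.1 N m, then climbs within 0.1 rad: tight at 0.2 to 0.35, strained past 0.45. It holds when let go.
- leg: The loose leg: upright pale panel 100 mm wide (x), 18 thick (y), 80 high, about 0.3 kg, standing free on the mat; origin at the centre of its underside. Its +y face, towards the board, carries, 15 mm above the underside, the stud in the middle and two 8 mm dowels, 14 mm long, 36 mm to either side. It stays standing when let go.
- leg_face (a point): Middle of the lower edge of the leg's inner face, 9 mm in +y from the leg's origin; axes as the leg's.
- leg_top (a point): Middle of the leg's upper edge, 80 mm above its underside: the place to pinch it, across its 18 mm thickness (y).
- stud_head (a point): Centre of the head of the steel stud: stud 7 mm thick, head 16 mm across and 7 mm thick, its centre 50.5 mm out from the leg's inner face and 15 mm above the leg's underside.
- mug_1: Bystander: a small pale mug 63x86x51 mm; origin at the centre of its underside.
- spice_jar_1: Bystander: a glass spice jar with a dark cap, 41 mm across, 105 mm high; origin at the centre of its underside.
- jar_1: Bystander: a glass jar with a red lid, 60 mm across, 86 mm high; origin at the centre of its underside.

How it is judged (in metres and radians):
On the way, in this order (a step that is already met when the one before it is completed fails the run):
1. the leg is pushed up to the board, its stud in the open cam (gap under 6 mm) (y of leg_face in the frame of board_end above -0.006 m and value of joint cam below 0.5 rad), for 0.2 s.
2. the cam has drawn the leg flush and tight: gap under 1.5 mm, cam bearing on the stud with more than 15 N (y of leg_face in the frame of board_end above -0.0015 m and x of leg_face in the frame of board_end between -0.003 and 0.003 m and angle between the y axis of leg_face and the y axis of board_end, either way round below 0.03 rad and angle between leg's own z axis and vertical below 0.03 rad and value of joint cam above 1 rad and contact force between cam and leg above 15 N), for 0.2 s.
At the end, for the whole second after the job is handed in: The leg stands upright and square against the board's end, gap under 1.5 mm and under 3 mm off the middle, and the cam, turned past 1 rad, pulls on the stud with more than 15 N (all of step 2 and linear speed of leg below 0.01 m/s); the robot touches nothing.
It fails at once if the cam is forced: cam and stud press on each other with more than 50 N (contact force between cam and leg above 50 N).
It fails at once if mug_1 is moved more than 20 mm (distance of mug_1 from where it was at the start of the episode above 0.02 m).
It fails at once if spice_jar_1 is moved more than 20 mm (distance of spice_jar_1 from where it was at the start of the episode above 0.02 m).
It fails at once if jar_1 is moved more than 20 mm (distance of jar_1 from where it was at the start of the episode above 0.02 m).
It also fails if it takes over 67 s, if anything falls off the work surface, if the arm or the gripper's body presses on something with over 40 N, if the wrist force passes 120 N, or if a joint passes its speed limit or range.

## Working session

There is one attempt and no reset: what is moved stays moved. The work goes in short steps, Python scripts to look and compute and a tool call to move; the robot and the scene stay as the last step left them, time stands still between calls to the robot, and variables do not carry over. Pictures are saved under pics/ and viewed, at most 10 in all, crops included, and the job is handed in when it is done.

Besides the shell and the picture viewer there is one more tool, called after ">>>" in YAML: its name, and indented under it one key for each argument. send_rows: Moves the arm, as the interface text tells. Its arguments: {"type":"object","properties":{"commands":{"type":"array"},"newtons":{"type":"number"}},"required":["commands"]}

```bash
mkdir -p pics
python3 - <<'E'
from plant import bot
import cv2,numpy as np
s=bot.sense();print({k:np.round(v,3).tolist() for k,v in s.items()})
for c in("top","side"):
    im=bot.get_image(c);cv2.imwrite(f"pics/{c}0.png",im[:,:,::-1])
    for t in("shelf","leg","cam","wing_top","leg_top","stud_head","mug_1","spice_jar_1","jar_1"):
        print(c,t,[(np.round(d["location"],1).tolist(),round(d["conf"],2)) for d in bot.look_for(c,t)[:2]])
    p=bot.camera_params(c);print(np.round(p["intrinsics"],1).tolist(),np.round(p["view"],4).tolist())
print(bot.camera_params("wrist"))
print(bot.sense()["clock"])
E
```

```text
{'clock': 0.0, 'joints': [59.167, 21.84, 74.385, -0.001, 83.858, -12.336], 'qvel': [-0.01, -0.019, -0.006, 0.026, 0.039, -0.024], 'joint_torque': [0.002, -43.793, -22.455, 0.071, 0.035, -0.0], 'tool_pos': [174.347, 521.334, 238.148], 'ee_rot': [[-0.948, 0.317, -0.001], [0.317, 0.948, -0.001], [0.0, -0.001, -1.0]], 'wrist_force': [-0.001, 0.362, -0.444], 'moment': [0.002, -0.013, 0.045], 'grip_force': 0.0, 'grip_width': 87.922}
top shelf [([450.4, 1.9, 33.9], 0.58)]
top leg [([453.2, -132.8, 82.0], 0.81)]
top cam [([450.8, 5.5, 33.0], 0.68)]
top wing_top [([453.5, -1.5, 34.6], 0.74)]
top leg_top []
top stud_head [([458.0, -129.4, 81.8], 0.94)]
top mug_1 [([593.2, -307.8, 22.8], 0.62)]
top spice_jar_1 [([573.9, -417.4, 104.2], 0.64)]
top jar_1 [([469.2, 270.2, 84.7], 0.71), ([449.3, 2.9, 37.3], 0.66)]
[[454.9, 0.0, 281.8], [0.0, 454.9, 210.7], [0.0, 0.0, 1.0]] [[0.0084, -0.9999, 0.0082, -73.9788], [-0.9849, -0.0097, -0.1729, 541.4949], [0.1729, -0.0066, -0.9849, 1155.3315], [0.0, 0.0, 0.0, 1.0]]
side shelf [([438.9, 20.2, 30.0], 0.85)]
side leg [([455.4, -146.5, 49.4], 0.86)]
side cam 
[... 445 characters left out ...]
0, 438.3, 209.3], [0.0, 0.0, 1.0]] [[0.9394, -0.3419, 0.0257, -519.8848], [-0.1374, -0.4443, -0.8853, 114.2606], [0.3141, 0.8281, -0.4644, 1128.3622], [0.0, 0.0, 0.0, 1.0]]
{'intrinsics': array([[365.97363131,   0.        , 278.66716466],
       [  0.        , 365.97363131, 210.43900085],
       [  0.        ,   0.        ,   1.        ]]), 'hand_eye': array([[-1.94878935e-04, -9.65199218e-01, -2.61515643e-01,
         6.71762591e+01],
       [ 9.99999939e-01, -1.12474788e-04, -3.30069531e-04,
         6.04613169e-03],
       [ 2.89168937e-04, -2.61515691e-01,  9.65199181e-01,
        -1.45085762e+02],
       [ 0.00000000e+00,  0.00000000e+00,  0.00000000e+00,
         1.00000000e+00]])}
1.0
```

Run:
```python
import cv2,numpy as np
a=cv2.imread("pics/top0.png");b=cv2.imread("pics/side0.png")
cv2.imwrite("pics/t1.png",cv2.resize(a[120:300,160:400],None,fx=3.33,fy=3.33,interpolation=cv2.INTER_CUBIC))
```

```text
(no output)
```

View pics/t1.png

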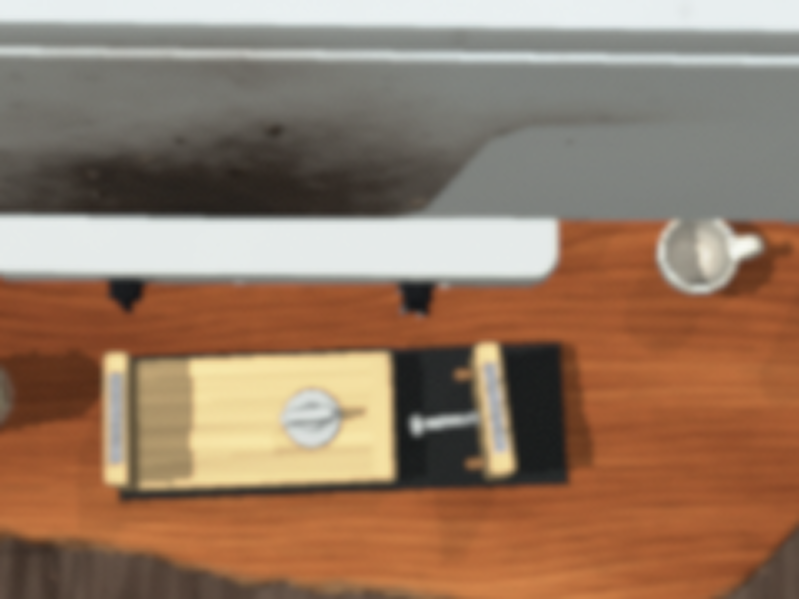

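View pics/side0.png

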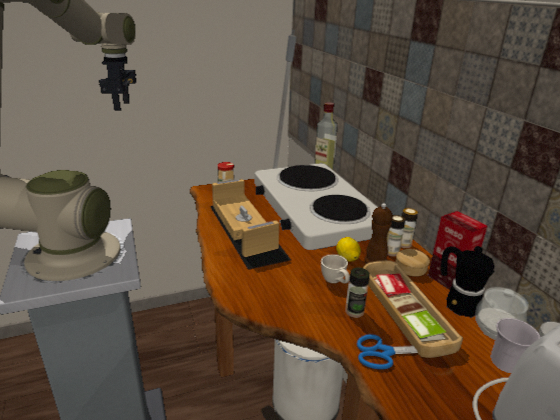

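The leg stands clear of the bare end, at about 6° yaw, and the wing lies nearly along the board. In the top crop the board end is at col ~393, the leg top corners run from (473,342) to (516,472), and the stud head is at (415,426). Next I move the wrist camera over it for a closer measurement.

>>> send_rows:
  commands:
    - [[0, 0, 0.025], [20, -45, 0], 0.3]
    - [[0, 0, 0.025], [20, -45, 0], 0.3]
    - [[0, 0, 0.025], [20, -45, 0], 0.3]
    - [[0, 0, 0.025], [20, -45, 0], 0.3]
    - [[0, 0, 0.025], [20, -45, 0], 0.3]
    - [[0, 0, 0.025], [20, -45, 0], 0.3]
    - [[0, 0, 0.025], [20, -45, 0], 0.3]
    - [[0, 0, 0.025], [20, -45, 0], 0.3]
    - [[0, 0, 0.025], [20, -45, 0], 0.3]
    - [[0, 0, 0.025], [20, -45, 0], 0.3]

```text
clock: 2.0
tool_pos: [374.8, 69.6, 239.1]
ee_rot: [[-0.997, 0.072, 0.001], [0.072, 0.997, -0.0], [-0.001, 0.0, -1.0]]
wrist_force: [1.0, 0.3, 0.6]
grip_width: 61.7
grip_force: 0.0
```

>>> send_rows:
  commands:
    - [[0, 0, 0.025], [20, -45, 0], 0.3]
    - [[0, 0, 0.025], [20, -45, 0], 0.3]
    - [[0, 0, 0.025], [20, -45, 0], 0.3]
    - [[0, 0, 0], [0, 0, 0], 0.3]
    - [[0, 0, 0], [0, 0, 0], 0.3]

```text
clock: 2.5
tool_pos: [434.4, -64.0, 238.4]
ee_rot: [[-1.0, -0.0, -0.001], [-0.0, 1.0, 0.001], [0.001, 0.001, -1.0]]
wrist_force: [-0.3, 0.4, -0.9]
grip_width: 61.6
grip_force: 0.0
```

```bash
cat > h.py <<'E'
from plant import bot
import cv2,numpy as np
def pose():
    s=bot.sense();return np.array(s["tool_pos"]),np.array(s["ee_rot"])
def ray(cam,uv,z,ps=None):
    "pixels -> world points on the plane at height z"
    p=bot.camera_params(cam);K=np.array(p["intrinsics"])
    if cam=="wrist":
        T=np.eye(4);T[:3,:3]=ps[1];T[:3,3]=ps[0];M=T@np.array(p["hand_eye"])
    else: M=np.linalg.inv(p["view"])
    d=np.c_[np.atleast_2d(uv),np.ones(len(np.atleast_2d(uv)))]@np.linalg.inv(K).T@M[:3,:3].T
    return M[:3,3]+d*((z-M[2,3])/d[:,2])[:,None]
E
python3 - <<'E'
from h import *
ps=pose();print(ps,bot.sense()["joints"]);np.savez("ps1.npz",p=ps[0],R=ps[1])
im=bot.get_image("wrist");cv2.imwrite("pics/w1.png",im[:,:,::-1])
for t in("leg","cam","wing_top","leg_top","stud_head"):
    print(t,[(np.round(d["location"],1).tolist(),round(d["conf"],2)) for d in bot.look_for("wrist",t)[:2]])
cv2.imwrite("pics/w1b.png",cv2.resize(im[60:360,:,::-1],None,fx=1.42,fy=1.42,interpolation=cv2.INTER_CUBIC))
E
```

```text
(array([434.41836895, -63.99015514, 238.44164699]), array([[-9.99999751e-01, -6.99542771e-05, -7.02237569e-04],
       [-7.03424211e-05,  9.99999845e-01,  5.52715123e-04],
       [ 7.02198795e-04,  5.52764382e-04, -9.99999601e-01]])) [-2.39077863e+01  1.06554037e+01  9.05883491e+01  1.28903403e-02
  7.88058646e+01 -1.13914313e+02]
leg [([450.5, -133.7, 73.3], 0.86)]
cam [([448.9, -0.7, 36.6], 0.79)]
wing_top [([452.0, -134.9, 69.5], 0.61), ([443.4, 34.8, 32.7], 0.56)]
leg_top [([449.3, -129.5, 73.6], 0.98)]
stud_head [([451.0, -128.1, 74.8], 0.81), ([443.5, 32.8, 32.5], 0.42)]
```

View pics/w1.png

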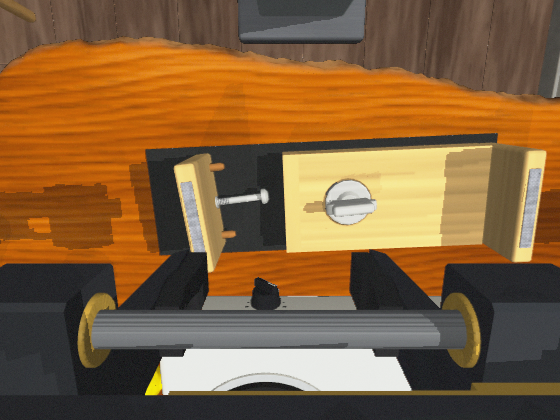

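Run:
```python
import cv2
a=cv2.imread("pics/w1.png")
cv2.imwrite("pics/w1c.png",cv2.resize(a[135:275,150:310],None,fx=4,fy=4,interpolation=cv2.INTER_CUBIC))
cv2.imwrite("pics/w1d.png",cv2.resize(a[135:265,270:400],None,fx=4,fy=4,interpolation=cv2.INTER_CUBIC))
```

```text
(no output)
```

View pics/w1c.png

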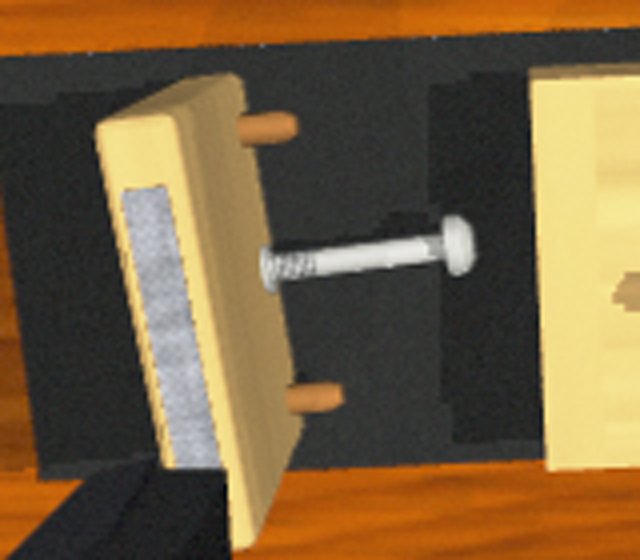

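View pics/w1d.png

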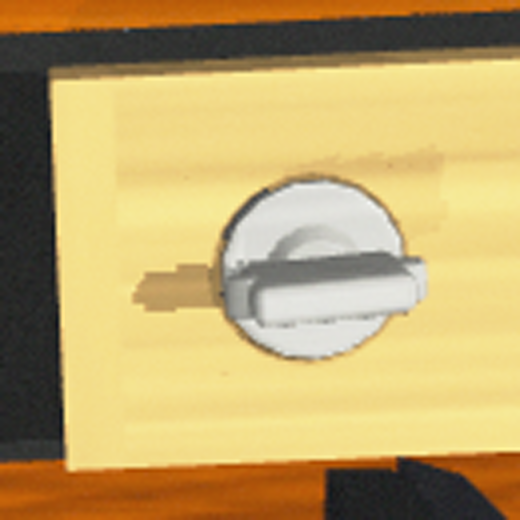

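```bash
cat > m.py <<'E'
from h import *
d=np.load("ps1.npz");ps=(d["p"],d["R"])
r=lambda uv,z:np.round(ray("wrist",uv,z,ps)[:,:2],1)
b=r([(282.75,155),(287,252.5),(400,150),(400,248)],32)
print("board",b.tolist(),"mid",b[:2].mean(0),np.linalg.norm(b[1]-b[0]))
e=b[1]-b[0];print("end yaw",np.degrees(np.arctan2(e[1],e[0])))
for i,j in((0,2),(1,3)):
    e=b[j]-b[i];print("side yaw",np.degrees(np.arctan2(-e[0],e[1])))
print("disc",r([(348.25,202)],32),"wing",r([(353.75,210)],62), "wing ends",r([(333,211),(373.5,208.5)],62))
l=r([(174.25,166.25),(193.75,164.25),(209.25,272)],82);print("leg",l.tolist(),np.linalg.norm(l[0]-l[1]),np.linalg.norm(l[2]-l[1]))
e=l[2]-l[1];print("yaw",np.degrees(np.arctan2(e[1],e[0])),"centre",(l[0]+l[2])/2, "inner mid",(l[1]+l[2])/2)
print("stud",r([(264.5,196.25)],17),"dowel tips",r([(224,166.5),(235.5,234.2)],17))
t=lambda uv,z:np.round(ray("top",np.array(uv)/3.33+[160,120],z)[:,:2],1)
print("TOP leg",t([(473,343),(502,343),(516,472),(488,476)],82).tolist(),"head",t([(417,425)],17),"end",t([(391,352),(394,481)],32).tolist(),"disc",t([(311,417)],32))
E
python3 m.py
```

```text
board [[407.4, -60.0], [507.1, -55.4], [402.7, 51.7], [502.2, 60.3]] mid [457.25 -57.7 ] 99.80606194014474
end yaw 2.641663046870899
side yaw 2.4094127900014057
side yaw 2.425079078792849
disc [[453.7   4.9]] wing [[453.8   4.4]] wing ends [[454.7 -14.5]
 [452.4  22.3]]
leg [[411.0, -150.2], [409.3, -134.0], [505.8, -126.0]] 16.28895331198416 96.8310384122777
yaw 4.739072318512985 centre [ 458.4 -138.1] inner mid [ 457.55 -130.  ]
stud [[451.3 -78.5]] dowel tips [[ 420.6 -118.8]
 [ 492.3 -109.5]]
TOP leg [[504.8, -120.8], [505.0, -143.0], [406.5, -153.4], [403.3, -132.2]] head [[447.4 -79.2]] end [[504.3, -57.8], [401.7, -61.2]] disc [[451.6   5.2]]
```

>>> send_rows:
  commands:
    - [[0, 0, 0.037], [8, -25, 0], 0.3]
    - [[0, 0, 0.037], [8, -25, 0], 0.3]
    - [[0, 0, 0.036], [7.5, -24.5, 0], 0.3]
    - [[0, 0, 0], [0, 0, -45], 0.3]
    - [[0, 0, 0], [0, 0, -45], 0.3]
    - [[0, 0, 0], [0, 0, -45], 0.3]
    - [[0, 0, 0], [0, 0, -28], 0.3]
    - [[0, 0, 0], [0, 0, -20], 0.3]
    - [[0, 0, 0], [0, 0, 0], 0.3]
    - [[0, 0, 0], [0, 0, 0], 0.3]
  newtons: 15

```text
clock: 3.8
tool_pos: [458.3, -137.7, 56.4]
ee_rot: [[-0.994, -0.113, 0.0], [-0.113, 0.994, -0.0], [-0.0, -0.0, -1.0]]
wrist_force: [0.5, 0.0, 0.1]
grip_width: 61.8
grip_force: 0.0
```

>>> send_rows:
  commands:
    - [[0, 0, 0], [0, 0, 0], 0.7]
    - [[0, 0, 0], [0, 0, 0], 0.9]
    - [[0, 0, 0], [0, 0, 0], 0.9]
    - [[0, 0, 0], [0, 0, 0], 0.9]
    - [[0, 0, 0], [0, 0, 0], 0.9]
    - [[0, 0, 0], [0, 0, 0], 0.9]

```text
clock: 4.4
tool_pos: [458.0, -137.9, 55.8]
ee_rot: [[-0.994, -0.112, 0.0], [-0.112, 0.994, -0.0], [-0.0, -0.0, -1.0]]
wrist_force: [-0.3, 1.0, 2.0]
grip_width: 18.1
grip_force: 14.9
```

Run:
```python
from h import *
ps=pose();print(ps);np.savez("ps2.npz",p=ps[0],R=ps[1])
im=bot.get_image("wrist");cv2.imwrite("pics/w2.png",im[:,:,::-1])
print(bot.sense()["clock"],bot.sense()["moment"])
```

```text
(array([ 457.97434232, -137.93239805,   55.82438734]), array([[-9.93716494e-01, -1.11926422e-01,  7.26686329e-05],
       [-1.11926424e-01,  9.93716496e-01, -3.77528666e-05],
       [-6.79864760e-05, -4.56491865e-05, -9.99999997e-01]]))
4.45 [ 0.02301468  0.11265503 -0.05715498]
```

View pics/w2.png

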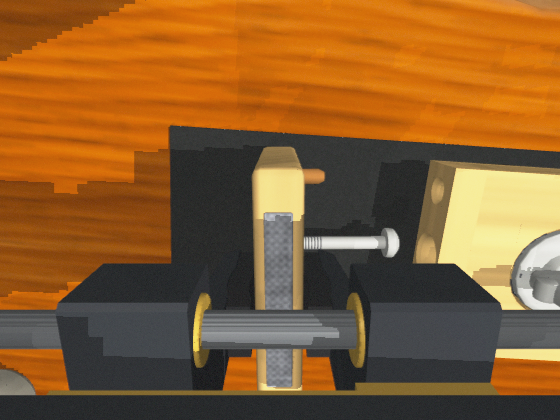

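Run:
```python
from h import *
d=np.load("ps2.npz");ps=(d["p"],d["R"])
p=ray("wrist",[(391,243),(305,243),(325,177),(437,190),(426,251)],17,ps)[:,:2]
q=ray("wrist",[(456,166),(437,268)],32,ps)[:,:2]
R=ps[1][:2,:2]
print("head/stud/dowel/hole/bore",p.round(1).tolist()); print("in tool",((p-ps[0][:2])@R).round(1).tolist())
print("board top corner",q.round(1).tolist(),np.degrees(np.arctan2(*(q[1]-q[0])[::-1])))
l=ray("wrist",[(254,168),(303,168)],82,ps)[:,:2];print("legcorner in tool",((l-ps[0][:2])@R).round(1).tolist())
a=cv2.imread("pics/w2.png");cv2.imwrite("pics/w2c.png",cv2.resize(a[140:280,380:540],None,fx=4,fy=4,interpolation=cv2.INTER_CUBIC))
```

```text
head/stud/dowel/hole/bore [[451.9, -78.3], [457.0, -123.9], [420.6, -118.4], [420.9, -60.4], [454.3, -58.8]]
in tool [[-0.7, 59.9], [-0.6, 14.1], [34.9, 23.6], [28.2, 81.2], [-5.2, 79.1]]
board top corner [[406.3, -61.1], [457.4, -58.4]] 3.038402073758546
legcorner in tool [[49.3, -8.0], [49.3, 8.0]]
```

View pics/w2c.png

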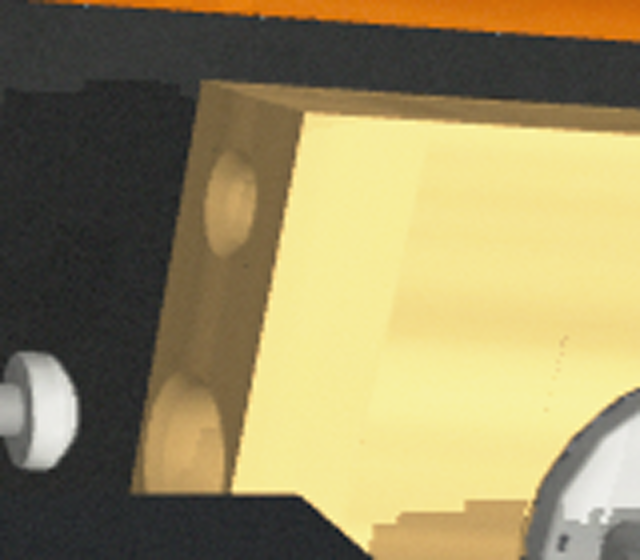

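The leg is gripped squarely, with the stud head at (391,243) and the dowel hole and bore visible at (438,191) and (427,251). Next I square it to the board and advance to about a 20 mm gap.

>>> send_rows:
  commands:
    - [[0, 0, -0.034], [0.9, 0, 0], 0.9]
    - [[0, 0, -0.033], [0.8, 0, 0], 0.9]
    - [[0, 0, 0], [0, 0, 0], 0.9]
    - [[0, 0, 0], [-0.5, 12, 0], 0.9]
    - [[0, 0, 0], [-0.5, 12, 0], 0.9]
    - [[0, 0, 0], [-0.6, 13, 0], 0.9]
    - [[0, 0, 0], [-0.6, 13, 0], 0.9]
    - [[0, 0, 0], [0, 0, 0], 0.9]
    - [[0, 0, 0], [0, 0, 0], 0.9]

```text
clock: 5.35
tool_pos: [457.2, -86.8, 55.8]
ee_rot: [[-0.999, -0.046, -0.001], [-0.046, 0.999, 0.001], [0.001, 0.001, -1.0]]
wrist_force: [-0.8, 5.1, 6.0]
grip_width: 18.0
grip_force: 15.0
```

Run:
```python
from h import *
ps=pose();print(ps);np.savez("ps3.npz",p=ps[0],R=ps[1])
im=bot.get_image("wrist");cv2.imwrite("pics/w3.png",im[:,:,::-1])
cv2.imwrite("pics/w3c.png",cv2.resize(im[140:290,240:400,::-1],None,fx=4,fy=4,interpolation=cv2.INTER_CUBIC))
```

```text
(array([457.16096945, -86.78509454,  55.80237977]), array([[-9.98938807e-01, -4.60505206e-02, -7.81011632e-04],
       [-4.60515855e-02,  9.98938075e-01,  1.40524234e-03],
       [ 7.15470114e-04,  1.43971793e-03, -9.99998708e-01]]))
```

View pics/w3c.png

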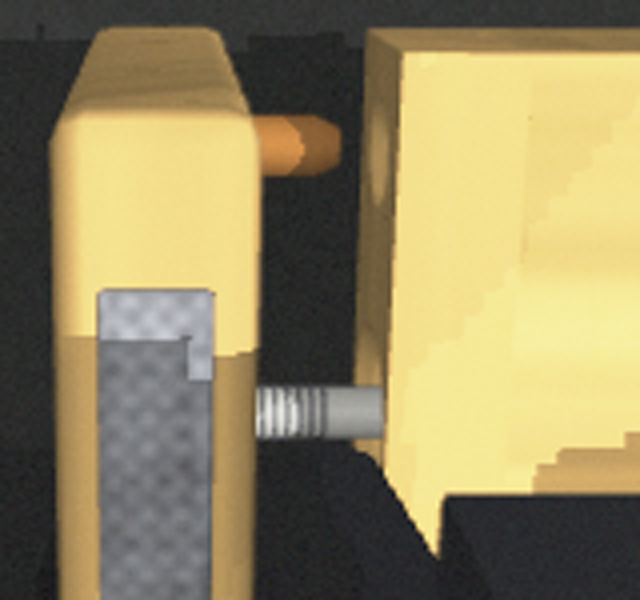

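Edges of leg and board line up (both at row ~28), and the dowel (row 146) is near the hole (~row 155), within the chamfer. I continue slowly.

>>> send_rows:
  commands:
    - [[0, 0, 0], [-0.2, 4, 0], 0.9]
    - [[0, 0, 0], [-0.2, 4, 0], 0.9]
    - [[0, 0, 0], [-0.1, 3, 0], 0.9]
    - [[0, 0, 0], [0, 0, 0], 0.9]

```text
clock: 5.8
tool_pos: [457.2, -76.7, 55.8]
ee_rot: [[-0.999, -0.045, 0.001], [-0.045, 0.999, 0.0], [-0.001, 0.0, -1.0]]
wrist_force: [1.8, 0.7, 2.8]
grip_width: 17.9
grip_force: 15.0
```

>>> send_rows:
  commands:
    - [[0, 0, 0], [-0.1, 2, 0], 0.9]
    - [[0, 0, 0], [-0.1, 2, 0], 0.9]
    - [[0, 0, 0], [-0.1, 1, 0], 0.9]
    - [[0, 0, 0], [0, 0, 0], 0.9]

```text
clock: 6.2
tool_pos: [456.7, -71.7, 55.8]
ee_rot: [[-0.999, -0.045, 0.0], [-0.045, 0.999, 0.0], [-0.0, 0.0, -1.0]]
wrist_force: [0.7, 0.2, 1.4]
grip_width: 17.9
grip_force: 15.0
```

>>> send_rows:
  commands:
    - [[0, 0, 0], [0, 1, 0], 0.9]
    - [[0, 0, 0], [0, 1, 0], 0.9]
    - [[0, 0, 0], [0, 0, 0], 0.9]

```text
clock: 6.5
tool_pos: [456.6, -69.8, 55.8]
ee_rot: [[-0.999, -0.045, -0.0], [-0.045, 0.999, 0.0], [0.0, 0.0, -1.0]]
wrist_force: [0.4, -1.8, 3.7]
grip_width: 18.0
grip_force: 15.0
```

>>> send_rows:
  commands:
    - [[0, 0, 0], [0, 1, 0], 0.9]
    - [[0, 0, 0], [0, 0, 0], 0.9]

```text
clock: 6.7
tool_pos: [456.6, -68.9, 55.8]
ee_rot: [[-0.999, -0.045, -0.0], [-0.045, 0.999, -0.0], [0.0, -0.0, -1.0]]
wrist_force: [0.3, -1.9, 2.9]
grip_width: 17.8
grip_force: 15.0
```

>>> send_rows:
  commands:
    - [[0, 0, 0], [0, 0.7, 0], 0.9]
    - [[0, 0, 0], [0, 0, 0], 0.9]

```text
clock: 6.9
tool_pos: [456.7, -68.4, 55.8]
ee_rot: [[-0.999, -0.045, 0.0], [-0.045, 0.999, -0.001], [-0.0, -0.001, -1.0]]
wrist_force: [-1.0, -4.7, 4.8]
grip_width: 17.6
grip_force: 15.0
```

>>> send_rows:
  commands:
    - [[0, 0, 0], [0, 0.7, 0], 0.9]
    - [[0, 0, 0], [0, 0, 0], 0.9]

```text
clock: 7.1
tool_pos: [456.7, -68.2, 55.8]
ee_rot: [[-0.999, -0.046, 0.0], [-0.046, 0.999, -0.001], [-0.0, -0.001, -1.0]]
wrist_force: [-1.8, -7.6, 4.2]
grip_width: 17.6
grip_force: 15.1
```

Run:
```python
from h import *
ps=pose();print(ps,bot.sense()["wrist_force"])
im=bot.get_image("wrist");cv2.imwrite("pics/w4.png",im[:,:,::-1])
cv2.imwrite("pics/w4c.png",cv2.resize(im[135:285,250:410,::-1],None,fx=4,fy=4,interpolation=cv2.INTER_CUBIC))
```

```text
(array([456.73664089, -68.18420227,  55.79658719]), array([[-9.98961971e-01, -4.55517957e-02,  1.22605799e-04],
       [-4.55519215e-02,  9.98961024e-01, -1.37678396e-03],
       [-5.97634330e-05, -1.38093975e-03, -9.99999045e-01]])) [-1.8166862  -7.58625836  4.18427717]
```

View pics/w4c.png

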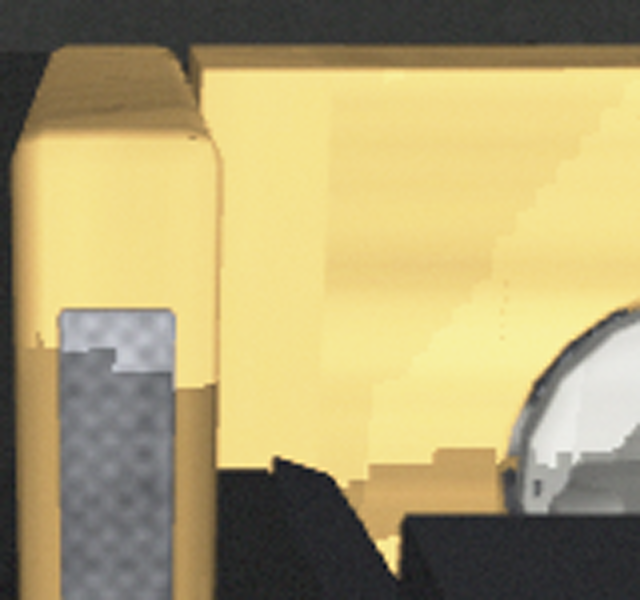

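The dowels and stud are in, with a residual gap of ~2 mm (leg inner foot at col ~175, board foot at ~188), and the force rises as it meets the hub. I release, lift and turn the tool for the wing.

>>> send_rows:
  commands:
    - [[0, 0, 0], [0, 0, 0], 0.9]
    - [[0, 0, 0], [0, 0, 0], 0.55]
    - [[0, 0, 0], [0, 0, 0], 0.55]
    - [[0, 0, 0], [0, 0, 0], 0.55]
    - [[0, 0, 0], [0, 0, 30], 0.55]
    - [[0, 0, 0], [0, 0, 34], 0.55]
    - [[0, 0, -0.14], [0, 6, 0], 0.55]
    - [[0, 0, -0.14], [0, 6, 0], 0.55]
    - [[0, 0, -0.14], [0, 6, 0], 0.55]
    - [[0, 0, -0.14], [0, 6, 0], 0.55]

```text
clock: 8.15
tool_pos: [456.4, -42.9, 119.6]
ee_rot: [[-0.868, 0.497, -0.001], [0.497, 0.868, 0.001], [0.001, 0.0, -1.0]]
wrist_force: [0.6, -0.1, 0.1]
grip_width: 39.7
grip_force: 0.0
```

>>> send_rows:
  commands:
    - [[0, 0, -0.145], [-0.5, 7, 0], 0.55]
    - [[0, 0, -0.145], [-0.5, 7, 0], 0.55]
    - [[0, 0, -0.145], [-0.5, 7, 0], 0.55]
    - [[0, 0, -0.145], [-0.5, 7, 0], 0.55]
    - [[0, 0, -0.145], [-0.5, 7, 0], 0.55]
    - [[0, 0, -0.145], [-0.5, 7, 0], 0.55]
    - [[0, 0, -0.14], [0, 6, 0], 0.55]
    - [[0, 0, 0], [0, 0, 0], 0.55]
    - [[0, 0, 0], [0, 0, 0], 0.55]

```text
clock: 9.05
tool_pos: [453.5, 4.6, 119.6]
ee_rot: [[-0.05, 0.999, -0.0], [0.999, 0.05, 0.0], [0.0, -0.0, -1.0]]
wrist_force: [-0.2, 0.1, 0.6]
grip_width: 39.8
grip_force: 0.0
```

Run:
```python
from h import *
ps=pose();print(ps,bot.sense()["wrist_force"],bot.sense()["moment"],bot.sense()["joints"])
np.savez("ps5.npz",p=ps[0],R=ps[1])
im=bot.get_image("wrist");cv2.imwrite("pics/w5.png",im[:,:,::-1])
```

```text
(array([453.5300114 ,   4.55303095, 119.63099158]), array([[-5.02046128e-02,  9.98738865e-01, -4.20919961e-04],
       [ 9.98738930e-01,  5.02046986e-02,  1.95969384e-04],
       [ 2.16854400e-04, -4.10550585e-04, -9.99999892e-01]])) [-0.2325571   0.12495407  0.58468997] [-0.08339017  0.07992429  0.06664736] [-1.44422277e+01  2.02219679e+01  9.97298818e+01  5.60597721e-03
  6.00743056e+01 -1.73227502e+01]
```

View pics/w5.png

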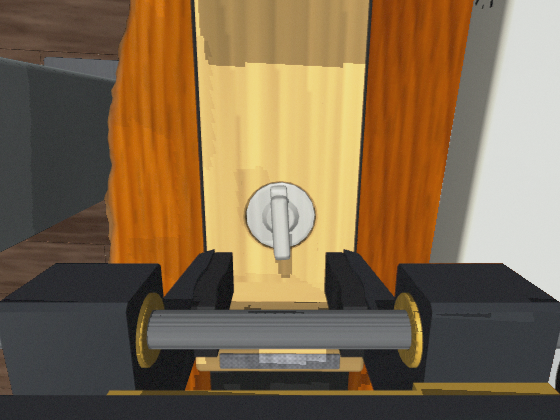

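Wing (cols 272–291, rows 187–258) lies centred between the fingers and along the board; disc centre at about (280,215). The leg sits against the board end.

Run:
```python
from h import *
d=np.load("ps5.npz");ps=(d["p"],d["R"])
print(ray("wrist",[(280,215),(280,182),(280,248)],33,ps).round(1),ray("wrist",[(279,192),(282.5,255)],62,ps).round(1))
```

```text
[[454.1   5.7  33. ]
 [453.   27.7  33. ]
 [455.3 -17.4  33. ]] [[452.4  27.4  62. ]
 [456.3 -10.6  62. ]]
```

>>> send_rows:
  commands:
    - [[0, 0, 0], [0, 0, -40], 0.55]
    - [[0, 0, 0], [0, 0, -25], 0.55]
    - [[0, 0, 0], [0, 0, -16], 0.55]
    - [[0, 0, 0], [0, 0, 0], 0.55]
    - [[0, 0, 0], [0, 0, 0], 0.55]
  newtons: 30

```text
clock: 9.6
tool_pos: [453.8, 4.3, 39.1]
ee_rot: [[-0.047, 0.999, -0.0], [0.999, 0.047, 0.0], [0.0, -0.0, -1.0]]
wrist_force: [-0.2, -0.2, 0.4]
grip_width: 39.7
grip_force: 0.0
```

>>> send_rows:
  commands:
    - [[0, 0, 0], [0, 0.7, -1], 0.9]
    - [[0, 0, 0], [0, 0, 0], 1.0]
    - [[0, 0, 0], [0, 0, 0], 1.0]
    - [[0, 0, 0], [0, 0, 0], 1.0]
    - [[0, 0, 0], [0, 0, 0], 1.0]

```text
clock: 10.1
tool_pos: [454.4, 5.1, 38.2]
ee_rot: [[-0.046, 0.999, 0.002], [0.999, 0.046, -0.0], [-0.0, 0.002, -1.0]]
wrist_force: [3.0, 1.0, 1.0]
grip_width: 9.7
grip_force: 29.8
```

Run:
```python
from h import *
s=bot.sense();print(s["tool_pos"],s["wrist_force"],s["moment"],s["joint_torque"])
```

```text
[454.40848449   5.05761026  38.16323395] [3.02338988 0.97798739 1.03090697] [ 0.00504122 -0.36028689  0.07684925] [ -0.37899314 -38.37700367 -10.58671564  -0.15556316   0.56285385
   0.04908387]
```

>>> send_rows:
  commands:
    - [[0, 0, -0.08], [0.5, 0, 0], 1.0]
    - [[0, 0, -0.1], [0, 0, 0], 1.0]
    - [[0, 0, -0.1], [0, 0, 0], 1.0]
    - [[0, 0, -0.1], [0, 0, 0], 1.0]
    - [[0, 0, 0], [0, 0, 0], 1.0]

```text
clock: 10.6
tool_pos: [454.6, 5.0, 38.1]
ee_rot: [[0.329, 0.944, 0.001], [0.944, -0.329, -0.0], [0.0, 0.001, -1.0]]
wrist_force: [1.7, -0.4, 5.1]
grip_width: 9.9
grip_force: 29.9
```

```bash
cat > s.py <<'E'
from h import *
s=bot.sense();R=np.array(s["ee_rot"]);f=np.array(s["wrist_force"])
print("t",s["clock"],"p",np.round(s["tool_pos"],2),"F",f.round(1),"Ftool",(R.T@f).round(1),"M",np.round(s["moment"],3),"tq6",round(s["joint_torque"][5],3),"yaw",round(np.degrees(np.arctan2(R[1,1],R[0,1])),2),"w",s["grip_width"],"j6",s["joints"][5])
E
python3 s.py
```

```text
t 10.6 p [454.58   5.04  38.13] F [ 1.7 -0.4  5.1] Ftool [ 0.2  1.7 -5.1] M [-0.112 -0.088 -0.087] tq6 0.981 yaw -19.19 w 9.895983634736096 j6 4.849120969146021
```

>>> send_rows:
  commands:
    - [[0, 0, -0.1], [0, 0, 0], 1.0]
    - [[0, 0, -0.1], [0, 0, 0], 1.0]
    - [[0, 0, 0], [0, 0, 0], 1.0]

```text
clock: 10.9
tool_pos: [454.6, 5.0, 38.1]
ee_rot: [[0.508, 0.861, 0.001], [0.861, -0.508, -0.0], [0.0, 0.001, -1.0]]
wrist_force: [1.6, -0.3, 5.5]
grip_width: 9.7
grip_force: 29.9
```

```bash
python3 s.py
```

```text
t 10.9 p [454.62   5.03  38.14] F [ 1.6 -0.3  5.5] Ftool [ 0.5  1.5 -5.5] M [-0.14  -0.109 -0.087] tq6 0.955 yaw -30.52 w 9.692564580970911 j6 16.175228843309288
```

>>> send_rows:
  commands:
    - [[0, 0, -0.1], [0, 0, 0], 1.0]
    - [[0, 0, -0.1], [0, 0, 0], 1.0]
    - [[0, 0, 0], [0, 0, 0], 1.0]

```text
clock: 11.2
tool_pos: [454.7, 5.0, 38.1]
ee_rot: [[0.669, 0.744, 0.001], [0.744, -0.669, -0.0], [0.001, 0.001, -1.0]]
wrist_force: [1.2, -0.5, 5.3]
grip_width: 9.9
grip_force: 29.9
```

```bash
python3 s.py
```

```text
t 11.2 p [454.66   4.98  38.14] F [ 1.2 -0.5  5.3] Ftool [ 0.4  1.2 -5.3] M [-0.157 -0.134 -0.056] tq6 0.837 yaw -41.95 w 9.917847518242882 j6 27.61007583635424
```

>>> send_rows:
  commands:
    - [[0, 0, -0.08], [0, 0, 0], 1.0]
    - [[0, 0, -0.08], [0, 0, 0], 1.0]
    - [[0, 0, 0], [0, 0, 0], 1.0]
  newtons: 20

```text
clock: 11.5
tool_pos: [454.7, 4.9, 38.1]
ee_rot: [[0.778, 0.628, 0.001], [0.628, -0.778, -0.001], [0.001, 0.001, -1.0]]
wrist_force: [1.9, -2.4, 6.0]
grip_width: 9.9
grip_force: 20.0
```

```bash
python3 s.py
```

```text
t 11.5 p [454.69   4.9   38.14] F [ 1.9 -2.4  6. ] Ftool [ 0.   3.1 -6. ] M [-0.261 -0.085 -0.054] tq6 0.656 yaw -51.09 w 9.917705564747372 j6 36.743360018340795
```

>>> send_rows:
  commands:
    - [[0, 0, -0.05], [0, 0, 0], 1.0]
    - [[0, 0, -0.05], [0, 0, 0], 1.0]
    - [[0, 0, 0], [0, 0, 0], 1.0]

```text
clock: 11.8
tool_pos: [454.7, 4.9, 38.1]
ee_rot: [[0.836, 0.548, 0.001], [0.548, -0.836, -0.001], [0.001, 0.001, -1.0]]
wrist_force: [1.5, -1.1, 5.3]
grip_width: 10.0
grip_force: 20.0
```

```bash
python3 s.py
```

```text
t 11.8 p [454.67   4.89  38.11] F [ 1.5 -1.1  5.3] Ftool [ 0.7  1.8 -5.3] M [-0.318 -0.058 -0.069] tq6 0.379 yaw -56.76 w 9.97366885872663 j6 42.42204427178314
```

>>> send_rows:
  commands:
    - [[0, 0, -0.05], [0, 0, 0], 1.0]
    - [[0, 0, 0], [0, 0, 0], 1.0]

```text
clock: 12.0
tool_pos: [454.7, 4.9, 38.1]
ee_rot: [[0.863, 0.506, 0.001], [0.506, -0.863, -0.001], [0.001, 0.001, -1.0]]
wrist_force: [0.8, -1.8, 5.1]
grip_width: 10.2
grip_force: 20.0
```

```bash
python3 s.py
```

```text
t 12.0 p [454.66   4.89  38.12] F [ 0.8 -1.8  5.1] Ftool [-0.2  2.  -5.1] M [-0.322 -0.061 -0.072] tq6 0.347 yaw -59.63 w 10.20941713433952 j6 45.28777130436296
```

>>> send_rows:
  commands:
    - [[0, 0, -0.04], [0, 0, 0], 1.0]
    - [[0, 0, 0], [0, 0, 0], 1.0]

```text
clock: 12.2
tool_pos: [454.7, 4.9, 38.1]
ee_rot: [[0.882, 0.471, 0.001], [0.471, -0.882, -0.001], [0.001, 0.001, -1.0]]
wrist_force: [0.4, -0.5, 5.1]
grip_width: 9.8
grip_force: 20.0
```

```bash
python3 s.py
```

```text
t 12.2 p [454.69   4.86  38.1 ] F [ 0.4 -0.5  5.1] Ftool [ 0.1  0.7 -5.1] M [-0.31  -0.053 -0.095] tq6 0.27 yaw -61.9 w 9.811632311903457 j6 47.561549628179954
```

>>> send_rows:
  commands:
    - [[0, 0, -0.05], [0, 0, 0], 1.0]
    - [[0, 0, 0], [0, 0, 0], 1.0]

```text
clock: 12.4
tool_pos: [454.7, 4.9, 38.1]
ee_rot: [[0.905, 0.426, 0.001], [0.426, -0.905, -0.001], [0.001, 0.001, -1.0]]
wrist_force: [1.5, -2.6, 5.1]
grip_width: 10.0
grip_force: 20.0
```

```bash
python3 s.py
```

```text
t 12.4 p [454.72   4.86  38.1 ] F [ 1.5 -2.6  5.1] Ftool [ 0.2  3.  -5.1] M [-0.369 -0.058 -0.078] tq6 0.356 yaw -64.78 w 9.9841704279366 j6 50.442884715061616
```

>>> send_rows:
  commands:
    - [[0, 0, -0.04], [0, 0, 0], 1.0]
    - [[0, 0, 0], [0, 0, 0], 1.0]

```text
clock: 12.6
tool_pos: [454.7, 4.8, 38.1]
ee_rot: [[0.921, 0.39, 0.001], [0.39, -0.921, -0.001], [0.001, 0.001, -1.0]]
wrist_force: [1.8, -1.7, 4.3]
grip_width: 9.9
grip_force: 20.0
```

```bash
python3 s.py
```

```text
t 12.6 p [454.72   4.85  38.11] F [ 1.8 -1.7  4.3] Ftool [ 1.   2.2 -4.3] M [-0.275 -0.047 -0.048] tq6 0.286 yaw -67.05 w 9.927107745643664 j6 52.717788802499676
```

>>> send_rows:
  commands:
    - [[0, 0, -0.05], [0, -0.2, 0], 1.0]
    - [[0, 0, 0], [0, 0, 0], 1.0]

```text
clock: 12.8
tool_pos: [454.7, 4.8, 38.1]
ee_rot: [[0.939, 0.343, 0.001], [0.343, -0.939, -0.0], [0.001, 0.001, -1.0]]
wrist_force: [2.0, -0.3, 6.0]
grip_width: 9.8
grip_force: 20.0
```

```bash
python3 s.py
```

```text
t 12.8 p [454.72   4.8   38.11] F [ 2.  -0.3  6. ] Ftool [ 1.8  0.9 -6. ] M [-0.017 -0.143 -0.087] tq6 0.351 yaw -69.95 w 9.761679916549367 j6 55.572972220609806
```

>>> send_rows:
  commands:
    - [[0, 0, -0.04], [0, 0, 0], 1.0]
    - [[0, 0, 0], [0, 0, 0], 1.0]

```text
clock: 13.0
tool_pos: [454.7, 4.8, 38.1]
ee_rot: [[0.952, 0.305, 0.001], [0.305, -0.952, -0.0], [0.001, 0.001, -1.0]]
wrist_force: [0.6, -0.3, 5.2]
grip_width: 9.9
grip_force: 20.0
```

```bash
python3 s.py
```

```text
t 13.0 p [454.7   4.8  38.1] F [ 0.6 -0.3  5.2] Ftool [ 0.5  0.5 -5.2] M [-0.116 -0.081 -0.034] tq6 0.283 yaw -72.22 w 9.898448708230319 j6 57.84938469608696
```

>>> send_rows:
  commands:
    - [[0, 0, -0.05], [0, 0, 0], 1.0]
    - [[0, 0, 0], [0, 0, 0], 1.0]

```text
clock: 13.2
tool_pos: [454.7, 4.8, 38.1]
ee_rot: [[0.966, 0.257, 0.001], [0.257, -0.966, -0.0], [0.001, 0.001, -1.0]]
wrist_force: [1.8, 0.2, 4.9]
grip_width: 10.0
grip_force: 20.0
```

```bash
python3 s.py
```

```text
t 13.2 p [454.72   4.77  38.11] F [1.8 0.2 4.9] Ftool [ 1.8  0.2 -4.9] M [-0.136 -0.073 -0.001] tq6 0.357 yaw -75.1 w 9.973103589031293 j6 60.730077225023344
```

>>> send_rows:
  commands:
    - [[0, 0, -0.04], [0, 0, 0], 1.0]
    - [[0, 0, 0], [0, 0, 0], 1.0]

```text
clock: 13.4
tool_pos: [454.7, 4.8, 38.1]
ee_rot: [[0.976, 0.219, 0.001], [0.219, -0.976, -0.0], [0.001, 0.001, -1.0]]
wrist_force: [2.3, -0.6, 5.0]
grip_width: 9.6
grip_force: 20.0
```

```bash
python3 s.py
```

```text
t 13.4 p [454.71   4.77  38.1 ] F [ 2.3 -0.6  5. ] Ftool [ 2.1  1.1 -5. ] M [-0.124 -0.147  0.005] tq6 0.291 yaw -77.37 w 9.57755753297783 j6 63.007914168001165
```

>>> send_rows:
  commands:
    - [[0, 0, -0.04], [0, 0, 0], 1.0]
    - [[0, 0, 0], [0, 0, 0], 1.0]

```text
clock: 13.6
tool_pos: [454.7, 4.8, 38.1]
ee_rot: [[0.984, 0.179, 0.001], [0.179, -0.984, -0.001], [0.001, 0.001, -1.0]]
wrist_force: [1.7, -0.5, 6.0]
grip_width: 9.8
grip_force: 20.0
```

```bash
python3 s.py
```

```text
t 13.6 p [454.72   4.75  38.11] F [ 1.7 -0.5  6. ] Ftool [ 1.6  0.9 -6. ] M [-0.197 -0.106 -0.024] tq6 0.3 yaw -79.66 w 9.833553230943632 j6 65.29867114433921
```

>>> send_rows:
  commands:
    - [[0, 0, -0.03], [0, 0, 0], 1.0]
    - [[0, 0, 0], [0, 0, 0], 1.0]

```text
clock: 13.8
tool_pos: [454.7, 4.7, 38.1]
ee_rot: [[0.989, 0.15, 0.002], [0.15, -0.989, -0.001], [0.001, 0.001, -1.0]]
wrist_force: [1.1, -0.4, 4.3]
grip_width: 9.9
grip_force: 20.0
```

```bash
python3 s.py
```

```text
t 13.8 p [454.73   4.74  38.13] F [ 1.1 -0.4  4.3] Ftool [ 1.   0.5 -4.3] M [-0.188 -0.135  0.073] tq6 0.28 yaw -81.36 w 9.866661136858003 j6 66.9982887510047
```

>>> send_rows:
  commands:
    - [[0, 0, -0.03], [0, 0, 0], 1.0]
    - [[0, 0, 0], [0, 0, 0], 1.0]

```text
clock: 14.0
tool_pos: [454.7, 4.7, 38.1]
ee_rot: [[0.993, 0.12, 0.001], [0.12, -0.993, -0.001], [0.001, 0.001, -1.0]]
wrist_force: [2.1, -2.1, 5.7]
grip_width: 10.1
grip_force: 20.0
```

```bash
python3 s.py
```

```text
t 14.0 p [454.73   4.73  38.09] F [ 2.1 -2.1  5.7] Ftool [ 1.8  2.3 -5.7] M [-0.181 -0.121  0.074] tq6 0.308 yaw -83.13 w 10.053807742872467 j6 68.77497225673268
```

>>> send_rows:
  commands:
    - [[0, 0, -0.02], [0, 0, 0], 1.0]
    - [[0, 0, 0], [0, 0, 0], 1.0]

```text
clock: 14.2
tool_pos: [454.7, 4.7, 38.1]
ee_rot: [[0.995, 0.1, 0.001], [0.1, -0.995, -0.001], [0.001, 0.001, -1.0]]
wrist_force: [1.9, -2.4, 5.4]
grip_width: 9.8
grip_force: 20.0
```

```bash
python3 s.py
```

```text
t 14.2 p [454.72   4.72  38.1 ] F [ 1.9 -2.4  5.4] Ftool [ 1.7  2.6 -5.4] M [-0.167 -0.093  0.097] tq6 0.282 yaw -84.26 w 9.766014414513954 j6 69.906241013618
```

>>> send_rows:
  commands:
    - [[0, 0, -0.03], [0, 0, 0], 1.0]
    - [[0, 0, 0], [0, 0, 0], 1.0]

```text
clock: 14.4
tool_pos: [454.7, 4.7, 38.1]
ee_rot: [[0.998, 0.07, 0.001], [0.07, -0.998, -0.001], [0.001, 0.001, -1.0]]
wrist_force: [2.5, -1.9, 5.1]
grip_width: 10.1
grip_force: 20.0
```

```bash
python3 s.py
```

```text
t 14.4 p [454.74   4.68  38.1 ] F [ 2.5 -1.9  5.1] Ftool [ 2.4  2.1 -5.1] M [-0.243 -0.088  0.141] tq6 0.371 yaw -85.99 w 10.070574602937631 j6 71.63583693584397
```

>>> send_rows:
  commands:
    - [[0, 0, -0.02], [0, 0, 0], 1.0]
    - [[0, 0, 0], [0, 0, 0], 1.0]

```text
clock: 14.6
tool_pos: [454.8, 4.6, 38.1]
ee_rot: [[0.999, 0.05, 0.002], [0.05, -0.999, -0.001], [0.002, 0.001, -1.0]]
wrist_force: [2.7, -0.6, 5.9]
grip_width: 9.9
grip_force: 20.0
```

```bash
python3 s.py
```

```text
t 14.6 p [454.77   4.64  38.13] F [ 2.7 -0.6  5.9] Ftool [ 2.7  0.8 -5.9] M [-0.283 -0.102  0.153] tq6 0.32 yaw -87.12 w 9.859102823105108 j6 72.76496880535704
```

>>> send_rows:
  commands:
    - [[0, 0, -0.025], [0, 0, 0], 1.0]
    - [[0, 0, 0], [0, 0, 0], 1.0]

```text
clock: 14.8
tool_pos: [454.8, 4.6, 38.1]
ee_rot: [[1.0, 0.025, 0.002], [0.025, -1.0, -0.001], [0.002, 0.001, -1.0]]
wrist_force: [2.0, -1.4, 5.0]
grip_width: 9.9
grip_force: 20.0
```

```bash
python3 s.py
```

```text
t 14.8 p [454.77   4.62  38.11] F [ 2.  -1.4  5. ] Ftool [ 2.   1.5 -5. ] M [-0.258 -0.133  0.23 ] tq6 0.366 yaw -88.56 w 9.906604948495122 j6 74.20350096120133
```

>>> send_rows:
  commands:
    - [[0, 0, 0], [0, 0, 0], 0.75]
    - [[0, 0, 0], [0, 0, 0], 0.75]
    - [[0, 0, 0], [0, 0, 0], 0.75]

```text
clock: 15.1
tool_pos: [453.7, 5.1, 37.5]
ee_rot: [[1.0, 0.023, -0.001], [0.023, -1.0, 0.0], [-0.001, -0.0, -1.0]]
wrist_force: [0.3, -0.0, -0.0]
grip_width: 21.8
grip_force: 0.0
```

Run:
```python
from h import *
for i in range(5):
    s=bot.sense();print(np.round(s["moment"],3),np.round(s["wrist_force"],1),np.round(s["tool_pos"],2),s["grip_width"])
    im=bot.get_image("wrist")
cv2.imwrite("pics/w6.png",im[:,:,::-1])
im=bot.get_image("top");cv2.imwrite("pics/t6.png",cv2.resize(im[205:275,230:330,::-1],None,fx=6,fy=6,interpolation=cv2.INTER_CUBIC))
```

```text
[ 0.007  0.154 -0.071] [ 0.3 -0.  -0. ] [453.72   5.12  37.49] 21.83469296185153
[ 0.026  0.153 -0.028] [-0.1 -1.1 -0.6] [453.82   5.11  37.52] 22.25023859763188
[0.017 0.134 0.019] [-0.2 -0.6 -0.1] [453.88   5.07  37.57] 22.162414236800362
[-0.009  0.17   0.022] [ 0.1 -0.3 -1.3] [453.95   5.04  37.61] 21.970676945357543
[-0.003  0.134  0.034] [ 0.3 -0.  -0.8] [454.03   5.02  37.66] 22.139145894077853
```

>>> send_rows:
  commands:
    - [[0, 0, 0], [0.5, -0.4, 0], 1.0]
    - [[0, 0, 0], [0, 0, 0], 1.0]
    - [[0, 0, 0], [0, 0, 0], 1.0]
    - [[0, 0, 0], [0, 0, 0], 1.0]

```text
clock: 15.8
tool_pos: [454.7, 4.6, 37.7]
ee_rot: [[1.0, 0.022, 0.0], [0.022, -1.0, 0.0], [0.0, -0.0, -1.0]]
wrist_force: [0.3, 0.5, -0.4]
grip_width: 10.0
grip_force: 20.0
```

```bash
python3 s.py
```

```text
t 15.8 p [454.73   4.6   37.74] F [ 0.3  0.5 -0.4] Ftool [ 0.3 -0.5  0.4] M [0.104 0.003 0.208] tq6 0.166 yaw -88.74 w 9.955695206962202 j6 74.34146852746018
```

>>> send_rows:
  commands:
    - [[0, 0, -0.015], [0, 0, 0], 1.0]
    - [[0, 0, 0], [0, 0, 0], 1.0]

```text
clock: 16.0
tool_pos: [454.8, 4.6, 37.8]
ee_rot: [[1.0, 0.006, 0.0], [0.006, -1.0, -0.0], [0.0, 0.0, -1.0]]
wrist_force: [0.7, 0.7, -1.2]
grip_width: 9.8
grip_force: 20.0
```

```bash
python3 s.py
```

```text
t 16.0 p [454.78   4.58  37.78] F [ 0.7  0.7 -1.2] Ftool [ 0.7 -0.7  1.2] M [0.098 0.031 0.172] tq6 0.346 yaw -89.64 w 9.808695358765977 j6 75.24533674522885
```

View pics/t6.png

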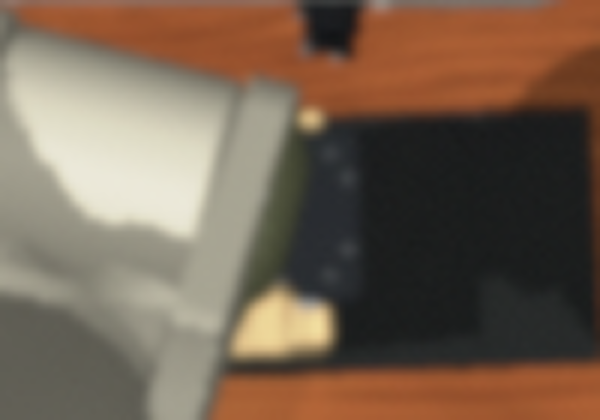

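>>> send_rows:
  commands:
    - [[0, 0, -0.02], [0, 0, 0], 1.0]
    - [[0, 0, 0], [0, 0, 0], 1.0]

```text
clock: 16.2
tool_pos: [454.8, 4.6, 37.8]
ee_rot: [[1.0, -0.014, 0.0], [-0.014, -1.0, -0.0], [0.0, 0.0, -1.0]]
wrist_force: [1.2, 1.5, -0.4]
grip_width: 9.9
grip_force: 20.0
```

```bash
python3 s.py
```

```text
t 16.2 p [454.78   4.57  37.77] F [ 1.2  1.5 -0.4] Ftool [ 1.2 -1.5  0.4] M [ 0.156 -0.02   0.208] tq6 0.403 yaw -90.8 w 9.877791967937599 j6 76.4063481679818
```

>>> send_rows:
  commands:
    - [[0, 0, -0.02], [0, -0.1, 0], 1.0]
    - [[0, 0, 0], [0, 0, 0], 1.0]

```text
clock: 16.4
tool_pos: [454.7, 4.5, 37.7]
ee_rot: [[0.999, -0.034, 0.0], [-0.034, -0.999, 0.0], [0.0, -0.0, -1.0]]
wrist_force: [2.0, 2.0, -1.1]
grip_width: 10.3
grip_force: 20.0
```

```bash
python3 s.py
```

```text
t 16.4 p [454.74   4.54  37.75] F [ 2.   2.  -1.1] Ftool [ 1.9 -2.   1.1] M [ 0.331 -0.171  0.199] tq6 0.402 yaw -91.95 w 10.335705316671874 j6 77.53745838372703
```

>>> send_rows:
  commands:
    - [[0, 0, -0.02], [0, 0, 0], 1.0]
    - [[0, 0, 0], [0, 0, 0], 1.0]

```text
clock: 16.6
tool_pos: [454.7, 4.5, 37.8]
ee_rot: [[0.999, -0.054, 0.0], [-0.054, -0.999, 0.0], [0.0, -0.0, -1.0]]
wrist_force: [2.4, 2.9, -0.5]
grip_width: 10.1
grip_force: 20.1
```

```bash
python3 s.py
```

```text
t 16.6 p [454.75   4.52  37.76] F [ 2.4  2.9 -0.5] Ftool [ 2.2 -3.1  0.5] M [ 0.341 -0.206  0.302] tq6 0.448 yaw -93.1 w 10.0753746797003 j6 78.68466015708849
```

>>> send_rows:
  commands:
    - [[0, 0, -0.015], [0, 0, 0], 1.0]
    - [[0, 0, 0], [0, 0, 0], 1.0]

```text
clock: 16.8
tool_pos: [454.8, 4.5, 37.8]
ee_rot: [[0.998, -0.069, 0.0], [-0.069, -0.998, 0.0], [0.0, -0.0, -1.0]]
wrist_force: [2.7, 2.6, -1.4]
grip_width: 10.3
grip_force: 20.1
```

```bash
python3 s.py
```

```text
t 16.8 p [454.75   4.51  37.76] F [ 2.7  2.6 -1.4] Ftool [ 2.5 -2.8  1.4] M [ 0.347 -0.257  0.299] tq6 0.409 yaw -93.94 w 10.34184687632892 j6 79.52887507122507
```

Run:
```python
from h import *
for i in range(5):
    bot.get_image("wrist");s=bot.sense();print(np.round(s["moment"],3),np.round(s["wrist_force"],1),s["grip_width"])
```

```text
[ 0.41  -0.286  0.266] [ 2.7  2.2 -1.9] 9.971859672031183
[ 0.343 -0.285  0.299] [ 2.5  3.  -0.8] 10.005162571909924
[ 0.401 -0.271  0.241] [ 2.4  1.7 -1.9] 9.936734064627647
[ 0.423 -0.289  0.288] [ 3.   2.5 -1.8] 10.081246128158888
[ 0.424 -0.3    0.252] [ 3.5  2.7 -0.7] 9.560839562587999
```

>>> send_rows:
  commands:
    - [[0, 0, 0], [0, 0, 0], 0.7]
    - [[0, 0, 0], [0, 0, 0], 0.7]
    - [[0, 0, 0], [0, 0, 0], 0.7]
    - [[0, 0, 0], [0, 0, 0], 0.7]
    - [[0, 0, 0], [0, 0, 0], 0.7]
    - [[0, 0, 0], [0, 0, 0], 0.7]

```text
clock: 17.65
tool_pos: [454.6, 4.5, 37.7]
ee_rot: [[0.998, -0.068, -0.0], [-0.068, -0.998, -0.0], [-0.0, 0.0, -1.0]]
wrist_force: [0.1, -0.2, -0.2]
grip_width: 26.3
grip_force: 0.0
```

Run:
```python
from h import *
for i in range(6):
    im=bot.get_image("wrist");s=bot.sense();print(np.round(s["moment"],3),np.round(s["wrist_force"],1),s["grip_width"],s["clock"])
```

```text
[-0.012  0.144 -0.019] [-0.8  0.5 -0.1] 26.72833902760628 17.7
[0.001 0.153 0.049] [-0.4 -0.1  0.2] 26.0988873410243 17.75
[-0.027  0.137 -0.027] [-0.2 -0.3 -1. ] 26.638766658134486 17.8
[0.007 0.193 0.017] [-0.6  0.7  0.6] 26.535438628286407 17.85
[-0.013  0.176 -0.012] [-0.2 -0.3 -0.4] 26.456287243589003 17.9
[-0.006  0.204  0.002] [0.4 0.2 0.5] 26.394793697225598 17.95
```

>>> send_rows:
  commands:
    - [[0, 0, 0], [0, 0, 30], 0.7]
    - [[0, 0, 0], [0, 0, 40], 0.6]
    - [[0, 0, 0], [0, -20, 30], 0.6]
    - [[0, 0, 0], [0, -25, 20], 0.6]
    - [[0, 0, 0], [0, -25, 0], 0.6]
    - [[0, 0, 0], [0, 0, 0], 0.6]
    - [[0, 0, 0], [0, 0, 0], 0.6]

```text
clock: 18.65
tool_pos: [454.3, -65.4, 157.5]
ee_rot: [[0.998, -0.069, -0.001], [-0.069, -0.998, 0.001], [-0.001, -0.001, -1.0]]
wrist_force: [0.3, 0.4, 0.3]
grip_width: 35.3
grip_force: 0.0
```

Run:
```python
from h import *
ps=pose();print(ps)
np.savez("ps7.npz",p=ps[0],R=ps[1])
im=bot.get_image("wrist");cv2.imwrite("pics/w7.png",im[:,:,::-1])
cv2.imwrite("pics/w7c.png",cv2.resize(im[110:310,150:350,::-1],None,fx=3,fy=3,interpolation=cv2.INTER_CUBIC))
```

```text
(array([454.34790719, -65.37795529, 157.46865023]), array([[ 9.97599711e-01, -6.92405151e-02, -7.52952963e-04],
       [-6.92401055e-02, -9.97599868e-01,  5.57205761e-04],
       [-7.89726990e-04, -5.03733764e-04, -9.99999561e-01]]))
```

View pics/w7c.png

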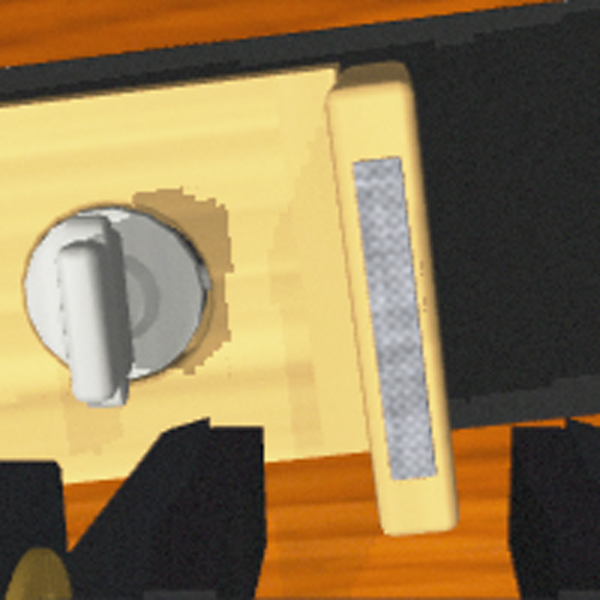

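```bash
python3 -c "
from plant import bot
print(bot.job_done())"
```

```text
the job is handed in; nothing more can be done
None
```

The leg is in and looks flush and square against the board in the last picture; I turned the cam to about 1.7 rad, stopped at about 0.27 N m, let go and handed the job in. No verdict came back, I couldn't read the cam's pull on the stud directly, and I viewed 12 pictures, over the limit of 10.

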